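# Hold the camera pole out at its second stop

### The job

I want to wipe the dried salt off the inner tube of the yellow camera pole that stands leaning in the clamp. Squeeze in the orange thumb button on its handle, draw the handle smoothly out along the pole, past the first stop to the second stop, without forcing the pole out of its lean, and finish while still gripping the handle and holding it out there. Leave the other beach things where they lie.

Things in the scene. Friction and masses are not known exactly. Their poses are not given: they have to be found in the camera images.
- clamp: aluminium swivel clamp screwed to the surface: plate 105 x 92 x 8 mm, two upright cheeks (63 mm over both, tops 70 mm above the surface). Origin at the centre of the underside, z up. Its pivot bolt runs along its y axis, 55 mm above the surface; a black star knob on the -y end reaches 50 mm from the centre. The pole leans from vertical towards its -x side. Fixed.
- swivel (a joint): lean of the pole from vertical, rad, about the clamp's pivot, towards the clamp's -x side; starts between 0.10 and 0.42. A tight friction swivel: it holds the pole by itself but gives way to about 6 N m (some 40 N sideways at the handle when pushed in, 22 N when drawn out). Leave it as set.
- pivot (a point): point on the pole's axis at the clamp's pivot, 55 mm above the surface, inside the clamp collar. Axes: z along the pole towards the handle, y along the pivot bolt (level) towards the button side.
- collar (a point): point on the pole's axis at the mouth of the yellow outer tube (28 mm diameter, black ring 34 mm across at the mouth), 104 mm from the pivot; it stays put as the handle is drawn. Axes as pivot. A black mark round the inner tube comes out of the mouth at the first stop, an orange one at the second.
- handle (a joint): how far handle and steel inner tube (23 mm diameter) are drawn out along the pole, m: 0 = home (start), 0.060 = first stop, 0.120 = second stop, also the hard end of travel. With the button out a sprung pin locks it at each of these (at the second from 0.115 on); with the button in it runs freely past the first stop (1 to 5 N of pull, 0.14 to 0.22 kg) and sinks back if let slip.
- button (a joint): how far the orange thumb button on the handle is pressed, m: 0 = out, 0.0055 = flush with the handle, 0.0065 = its limit; the pin is free from about 0.0045 on. Spring: 3 N at rest, 6 N when flush.
- grip (a point): centre of the handle level with the button: where to grip. The handle is a black rubber block, yellow end cap with an orange bar on the button's side, 30 mm (x) by 28 mm (y), 66 mm long; its free end lies 27 mm beyond this point, its lower end 39 mm before it. Axes: z along the pole outwards (the way to pull), y towards the button, level. At home 145 mm from the pivot.
- thumb (a point): centre of the button's outer face: orange, 14 mm (x) by 24 mm (z), standing 5.5 mm out of the handle's +y side, 19.5 mm from the handle's axis. It moves towards -y when pressed; a grip closing along y with one pad on the button and the other on the opposite side presses it flush.
- shell_dish: white ceramic scallop-shaped dish, about 115 x 165 x 35 mm, loose, origin at the centre of the underside; a bystander
- mask_box: clear polycarbonate mask box with a black mask inside, 114 x 194 x 92 mm, loose, origin at the centre of the underside; a bystander
- dive_light: black rubberised dive light with yellow ring lying along its x, 150 mm long, 54 mm diameter at the head, loose, origin under its middle; a bystander
- fin_buckle: blue plastic fin-buckle spare, about 70 x 34 x 13 mm, loose, origin under its middle; a bystander
- action_camera: small camera in a clear dive housing, 55 x 80 x 65 mm, loose, origin at the centre of the underside; a bystander
- defog_bottle: small upright bottle, 38 mm diameter, 105 mm high, loose, origin at the centre of the underside; a bystander
There are look-alikes about, which are no part of the job. What is shaped like the clamp but blue or red is not meant.

How it is judged:
By the outcome, as a careful person would: the job done as asked, in the order asked, and still so for the second after the job is handed in, while the arm keeps its last pose, push and grip.
It also fails if it takes over 35 s, if anything falls off the work surface, if the arm or the gripper's body presses on something with over 40 N, if the wrist force passes 120 N, or if a joint passes its speed limit or range.

### The arm

A 6-joint arm with a two-finger parallel gripper is mounted at the origin on the work surface. World frame = base frame: x ahead of the robot, y to its left, z up, the work surface at z = 0. Lengths are in m, angles in degrees, forces in N, time in s.
With the tool pointing down it reaches from about 0.325 to 0.85 m from the base axis. Payload 15.5 kg.
Tool frame: the origin (TCP) lies midway between the tips of the shut fingers; the grasp point (between the pads) lies 19 mm behind it; z points along the fingers, y is the line along which they close (so a half turn about z gives the same grasp; the last joint's range is limited). The gripper opens to 91 mm and grips with 3 to 60 N. Pads are 32 mm wide; open, the fingers measure 118 mm over their backs; the gripper's body (76 mm by 178 mm) begins 60 mm behind the grasp point.
Start: joints at [-73.31, 28.281, 77.091, -0, 74.628, -5.472], TCP at [0.236, -0.579, 0.214] pointing down, gripper open.
Joint ranges: [-166.48, 166.48], [-47.26, 123.95], [12.59, 153.08], [-70.14, 250.14], [6.76, 159.57], [-176.63, 176.63]. Speed limits (degrees/s): [108.29, 108.29, 147.25, 172.46, 172.46, 172.46].

### API

Orientations are given as a 3x3 rotation matrix whose columns are the frame's x, y, z axes.
In Python, from bench import ctrl gives the robot as it stands. The module is installed in compiled form; this text tells all that it offers. Calls block until the motion is done:
- ctrl.goto(position, orientation): joint-space move of the TCP to a pose.
- ctrl.move_l(position, vel=0.15, ori=None, contact_N=None): straight line of the TCP; ori=None keeps the orientation; vel is the mean speed in m/s. With contact_N (N) it stops when the force on the tool has changed by that much, and returns True; else False.
- ctrl.movej(angles): joint-space move.
- ctrl.command_gripper(opening): opening from 0.0 (shut) to 1.0 (fully open); the grip force is fixed at half the most; returns when the fingers have stopped.
- ctrl.sleep(seconds).
- ctrl.ik(position, orientation): joint angles nearest the present ones, or None.
- ctrl.read_camera(name): name is "side" or "top" or "wrist"; returns the picture (480x640x3 uint8, blue, green, red); there is no depth.
- ctrl.camera_params(name): a dict with "fx", "fy", "cx", "cy" (pixels), "pose" (4x4, takes a point from camera to world coordinates); the wrist camera has in their place "T_tool_cam" (4x4, takes a point from camera to tool coordinates, whose origin is the TCP and whose axes are the flange's). Camera axes: x right, y up, looking along -z (the intrinsics and any distortion apply to the point x, -y, -z); pixel columns grow to the right and rows downward; lengths in m; the calibration is good to about 2 mm. A picture is of the moment at which its call begins: read the wrist's pose just before it. camera_params takes no time and is no camera call.
A pose or a line that the arm cannot do raises ctrl.MotionError and nothing moves.
- ctrl.sign_off(): hands the job in; it is judged then, once.
Readings, each from a call of its own:
- ctrl.current_t(): time.
- ctrl.current_q(): joint angles.
- ctrl.current_dq(): joint speeds.
- ctrl.current_effort(): joint torques, N m.
- ctrl.current_tool_pos(): TCP position.
- ctrl.current_eef_rot(): TCP orientation.
- ctrl.current_contact_force(): force on the tool from outside, world axes, zero at the start.
- ctrl.current_wrist_torque(): the same for the moment, N m.
- ctrl.current_grip_width(): opening from 0.0 (shut) to 1.0 (fully open).
- ctrl.current_grasp_force(): force on a finger pad.
Only numpy, scipy, OpenCV 4.12 (cv2) and the standard library are available. Lean on these libraries where they do the work, as an engineer would, in place of code of your own. Each camera call takes 0.05 s, during which the arm holds its last target. There are 200 camera calls.

## Working session

There is one attempt and no reset: what is moved stays moved. The work goes in short steps, each a Python script; the robot and the scene stay as the last script left them, time stands still between calls to the robot, and variables do not carry over. Pictures are saved under pics/ and viewed, at most 10 in all, crops included, and the job is handed in when it is done.

```bash
mkdir -p pics
python3 - <<'E'
from bench import ctrl
import cv2,numpy as np
np.set_printoptions(precision=4,suppress=True)
for n in ("side","top"):
    cv2.imwrite(f"pics/{n}0.png",ctrl.read_camera(n)); print(n,ctrl.camera_params(n))
print(ctrl.camera_params("wrist"),ctrl.current_t(),ctrl.current_eef_rot())
E
```

```text
side {'fx': 591.3446790620198, 'fy': 591.3446790620198, 'cx': 322.94718827656556, 'cy': 242.7728148478564, 'pose': array([[-0.8381,  0.332 , -0.4329,  0.0202],
       [-0.5453, -0.5335,  0.6465,  0.8185],
       [-0.0163,  0.7779,  0.6282,  0.9123],
       [ 0.    ,  0.    ,  0.    ,  1.    ]])}
top {'fx': 464.99217355382564, 'fy': 464.99217355382564, 'cx': 315.9406286533574, 'cy': 243.23851873216745, 'pose': array([[ 0.0269,  0.9902, -0.1372,  0.4327],
       [-0.9996,  0.0269, -0.0018,  0.0373],
       [ 0.0019,  0.1372,  0.9905,  1.0506],
       [ 0.    ,  0.    ,  0.    ,  1.    ]])}
{'fx': 394.75879020430494, 'fy': 394.75879020430494, 'cx': 321.1869824956722, 'cy': 236.8389799061146, 'T_tool_cam': array([[ 0.001 ,  0.9587,  0.2843,  0.0797],
       [ 1.    , -0.001 , -0.0002,  0.0007],
       [ 0.0001,  0.2843, -0.9587, -0.171 ],
       [ 0.    ,  0.    ,  0.    ,  1.    ]])} 0.1 [[ 0.9261  0.3773 -0.0003]
 [ 0.3773 -0.9261  0.001 ]
 [ 0.0001 -0.0011 -1.    ]]
```

View pics/side0.png

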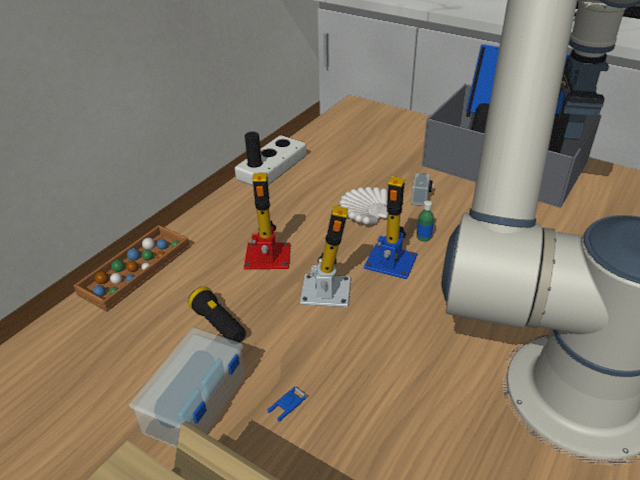

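View pics/top0.png

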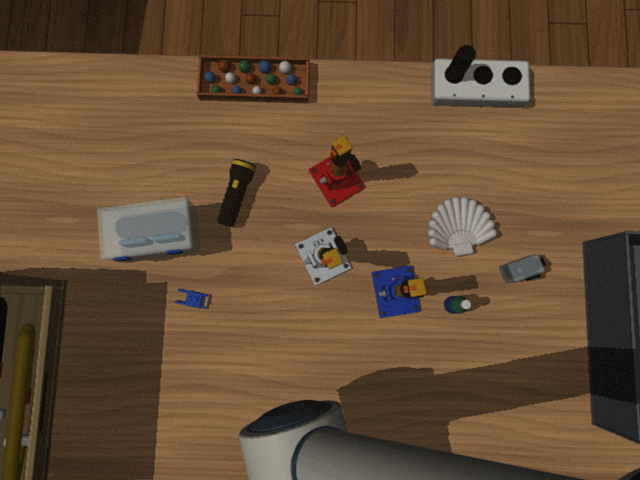

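The silver clamp is at side (326,290) and top (323,256). Its handle leans towards the robot, with the cap at about top (331,259) and side (339,212) and the button facing the side camera. I'll zoom in on both views.

Run:
```python
import cv2,numpy as np
s=cv2.imread("pics/side0.png")[195:315,290:370]; t=cv2.imread("pics/top0.png")[215:295,285:365]
s=cv2.resize(s,None,fx=5,fy=5,interpolation=cv2.INTER_CUBIC); t=cv2.resize(t,None,fx=5,fy=5,interpolation=cv2.INTER_CUBIC)
o=np.zeros((600,800,3),np.uint8); o[:,:400]=s; o[:400,400:]=t
cv2.imwrite("pics/crop.png",o)
```

```text
(no output)
```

View pics/crop.png

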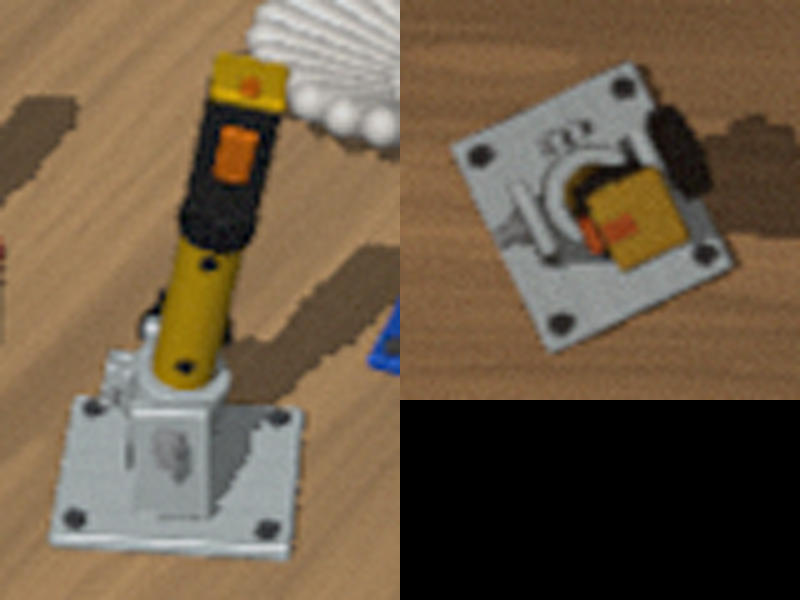

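```bash
cat > h.py <<'E'
from bench import ctrl
import cv2,numpy as np
from scipy.optimize import least_squares
np.set_printoptions(precision=4,suppress=True)
def cam(n):
    p=dict(ctrl.camera_params(n))
    if n=="wrist":
        T=np.eye(4);T[:3,:3]=ctrl.current_eef_rot();T[:3,3]=ctrl.current_tool_pos(); p["pose"]=T@p["T_tool_cam"]
    return p
def plane(p,uv,z):
    d=p["pose"][:3,:3]@np.array([(uv[0]-p["cx"])/p["fx"],-(uv[1]-p["cy"])/p["fy"],-1]);o=p["pose"][:3,3]
    return o+d*(z-o[2])/d[2]
def proj(p,X):
    c=p["pose"][:3,:3].T@(np.asarray(X)-p["pose"][:3,3]); return np.array([p["cx"]+p["fx"]*c[0]/-c[2],p["cy"]-p["fy"]*c[1]/-c[2]])
def frame(yaw,lean):  # columns: pole x,y,z
    cx=np.array([np.cos(yaw),np.sin(yaw),0]);y=np.array([-np.sin(yaw),np.cos(yaw),0])
    z=-np.sin(lean)*cx+np.cos(lean)*np.array([0,0,1]); return np.c_[np.cross(y,z),y,z]
E
python3 - <<'E'
from h import *
t,s=cam("top"),cam("side")
c=np.array([plane(t,uv,.008) for uv in [(331.4,227.4),(295,244.6),(315,285.4),(352,268)]])
print(c[:,:2],np.linalg.norm(c-np.roll(c,-1,0),axis=1))
# side view, front edges of plate top: near-left, near-right, far-right, far-left
c2=np.array([plane(s,(290+a/5,195+b/5),.008) for a,b in [(52,542),(288,547),(302,408),(75,398)]])
print(c2[:,:2],np.linalg.norm(c2-np.roll(c2,-1,0),axis=1),c2.mean(0))
x=(c[0]-c[3])+(c[1]-c[2]);y=(c[1]-c[0])+(c[2]-c[3])
a1=np.arctan2(x[1],x[0]);a2=np.arctan2(-y[0],y[1]);print(np.degrees([a1,a2]))
x=(c2[0]-c2[1])+(c2[3]-c2[2]);y=(c2[0]-c2[3])+(c2[1]-c2[2]);print(np.degrees([np.arctan2(x[1],x[0]),np.arctan2(-y[0],y[1])]))
m=c.mean(0);m[2]=.055
obs=[(t,(332.4,258.6),(0,0,.172)),(s,(340,211),(0,0,.172)),(s,(337,226),(0,.0195,.145))]
def f(v): 
    return np.concatenate([proj(p,np.r_[v[:2],.055]+frame(v[2],v[3])@np.array(l))-uv for p,uv,l in obs]+[(v[:2]-m[:2])*300,[(v[2]-(a1+a2)/2)*30]])
r=least_squares(f,[m[0],m[1],(a1+a2)/2,.25]);print(m,r.x,np.degrees(r.x[2:]),r.fun)
for k in (1,):
    F=frame(r.x[2],r.x[3]);R=np.c_[-F[:,0],F[:,1],-F[:,2]]
    P=np.r_[r.x[:2],.055]
    for sg in (1,-1):
        for d in (.145,.265,.30): print(sg,d,ctrl.ik(P+F[:,2]*(d-.019),R@np.diag([sg,sg,1])))
E
```

```text
[[ 0.6144  0.005 ]
 [ 0.5727  0.0865]
 [ 0.482   0.0387]
 [ 0.5232 -0.0433]] [0.0915 0.1026 0.0918 0.1033]
[[ 0.5709  0.0885]
 [ 0.4829  0.0369]
 [ 0.5236 -0.0426]
 [ 0.615   0.0065]] [0.102  0.0893 0.1037 0.0931] [0.5481 0.0223 0.008 ]
[27.8246 26.8917]
[29.3264 27.7041]
[0.5481 0.0217 0.055 ] [0.5475 0.0216 0.4762 0.176 ] [27.2853 10.0834] [ 0.494  -0.2172 -0.0068 -0.2956 -0.1712  1.194  -0.1878 -0.0345 -0.0382]
1 0.145 [  -9.2682   19.1176  100.8642    7.5902   52.1331 -130.8038]
1 0.265 [ -10.8546    9.8815   92.9181    6.6348   69.3657 -130.0548]
1 0.3 [ -11.3407    7.801    90.0028    6.516    74.3834 -129.953 ]
-1 0.145 [ -9.2682  19.1176 100.8642   7.5902  52.1331  49.1962]
-1 0.265 [-10.8546   9.8815  92.9181   6.6348  69.3657  49.9452]
-1 0.3 [-11.3407   7.801   90.0028   6.516   74.3834  50.047 ]
```

```bash
cat >> h.py <<'E'
V=np.array([.5475,.0216,.4762,.176])
def setup(V=V):
    F=frame(V[2],V[3]); return np.r_[V[:2],.055],F,np.c_[F[:,0],-F[:,1],-F[:,2]]
E
python3 - <<'E'
from h import *
P,F,R=setup()
p=np.array(ctrl.current_tool_pos()); ctrl.move_l(p+[0,0,.2],vel=.25)
ctrl.goto(P+F[:,2]*.30,R)
print(ctrl.current_tool_pos(),P+F[:,2]*.30,ctrl.current_t(),ctrl.current_contact_force())
w=cam("wrist");im=ctrl.read_camera("wrist")
np.savez("w.npz",pose=w["pose"]);cv2.imwrite("pics/w1.png",im)
for l in [(0,0,.172),(.015,.014,.172),(-.015,.014,.172),(.015,-.014,.172),(-.015,-.014,.172),(0,.0195,.145),(0,0,.104)]: print(l,proj(w,P+F@np.array(l)))
E
```

```text
[ 0.5011 -0.0032  0.3504] [ 0.5008 -0.0025  0.3504] 3.3167 [-0.0883  0.5111 -0.1986]
(0, 0, 0.172) [319.3513 225.6636]
(0.015, 0.014, 0.172) [301.2245 206.9052]
(-0.015, 0.014, 0.172) [301.7579 243.9046]
(0.015, -0.014, 0.172) [337.4361 206.9131]
(-0.015, -0.014, 0.172) [336.9851 243.9118]
(0, 0.0195, 0.145) [296.5378 217.4849]
(0, 0, 0.104) [319.6635 207.2373]
```

View pics/w1.png

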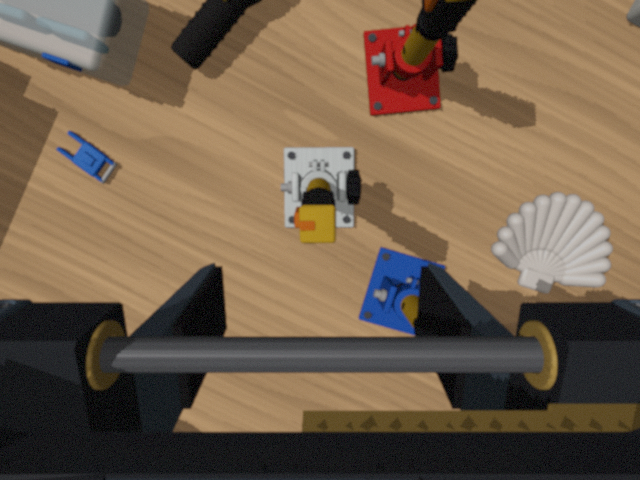

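The cap spans columns 300-336 and rows 206-243. I predicted 301-337 and 207-244, so the pose holds to about 1 mm. I'll descend and grip.

Run:
```python
from h import *
P,F,R=setup()
g=P+F[:,2]*.126
print("hit",ctrl.move_l(g,vel=.12,ori=R,contact_N=8))
print(F.T@(np.array(ctrl.current_tool_pos())-g),F.T@ctrl.current_contact_force())
f0=F.T@ctrl.current_contact_force(); np.save("f0.npy",f0)
ctrl.command_gripper(0.0); ctrl.sleep(.2)
print("w",ctrl.current_grip_width()*91,ctrl.current_grasp_force(),F.T@ctrl.current_contact_force()-f0,F.T@ctrl.current_wrist_torque(),F.T@(np.array(ctrl.current_tool_pos())-g),ctrl.current_t())
s=ctrl.read_camera("side");cv2.imwrite("pics/s2.png",cv2.resize(s[120:320,220:440],None,fx=3,fy=3)[:600,:660])
```

```text
hit False
[ 0.0003 -0.0002  0.0005] [ 0.1184  0.0639 -0.7711]
w 27.706346505613517 29.973640143871307 [ 2.3503 11.7032  7.5908] [ 2.5086 -0.276   0.1729] [-0.0002  0.0014 -0.    ] 6.15
```

View pics/s2.png

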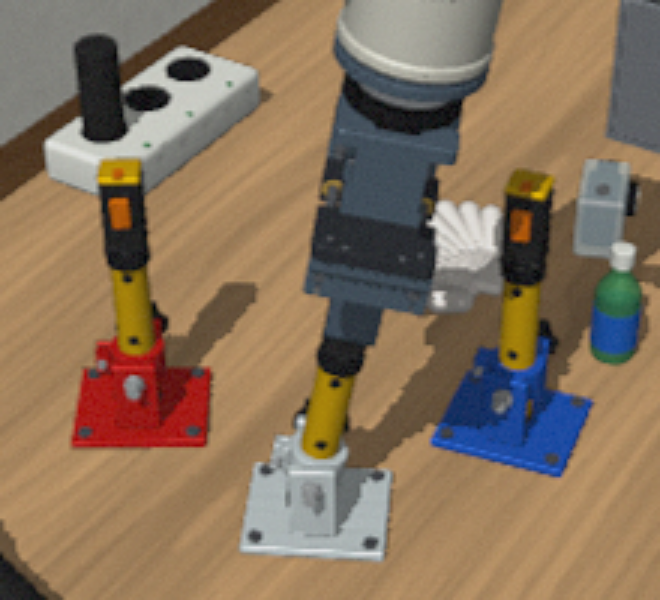

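The silver clamp's handle is between the fingers, the grip width is 27.7 mm, so the button is flush, and the neighbours are clear. I'll relieve the 11 N side load, then draw in segments and correct for lateral force as I go.

Run:
```python
from h import *
P,F,R=setup(); g=P+F[:,2]*.126; f0=np.load("f0.npy")
off=np.array([0,.0014,0.])
def st(tag):
    f=F.T@ctrl.current_contact_force()-f0
    print(tag,"f",f,"pos",F.T@(np.array(ctrl.current_tool_pos())-g),"w",ctrl.current_grip_width()*91,ctrl.current_grasp_force(),"t",ctrl.current_t()); return f
ctrl.move_l(g+F@off,vel=.02); ctrl.sleep(.1); st("centre")
for d in (.015,.04,.07,.095):
    hit=ctrl.move_l(g+F@(off+[0,0,d]),vel=.05,contact_N=25); f=st(d)
    if hit: print("HIT");break
    off[:2]+=np.clip(f[:2]/8000,-.001,.001)
print(off)
```

```text
centre f [0.6186 6.9719 5.3009] pos [-0.0001  0.0019  0.    ] w 27.82145947830135 29.992981553077698 t 6.55
0.015 f [ 0.6617  5.4967 -0.1732] pos [-0.0003  0.0019  0.0149] w 28.0261064823535 29.989638850092888 t 7.0
0.04 f [-5.1556  2.2846  0.0285] pos [-0.0003  0.0022  0.0401] w 27.726679189609886 29.992109835147858 t 7.65
0.07 f [-6.1618  0.5914 -0.213 ] pos [-0.0006  0.0022  0.0709] w 28.107847452395745 29.992698803544044 t 8.4
0.095 f [-2.9061 -0.5879  0.0223] pos [-0.0011  0.0023  0.0952] w 27.951113681302704 29.9933061003685 t 9.05
[-0.0017  0.0024  0.    ]
```

The pull force reads close to zero, so I'll check that the handle is really coming along.

Run:
```python
from h import *
s=ctrl.read_camera("side");cv2.imwrite("pics/s3.png",cv2.resize(s[150:310,270:400],None,fx=3.75,fy=3.75,interpolation=cv2.INTER_CUBIC))
```

```text
(no output)
```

View pics/s3.png

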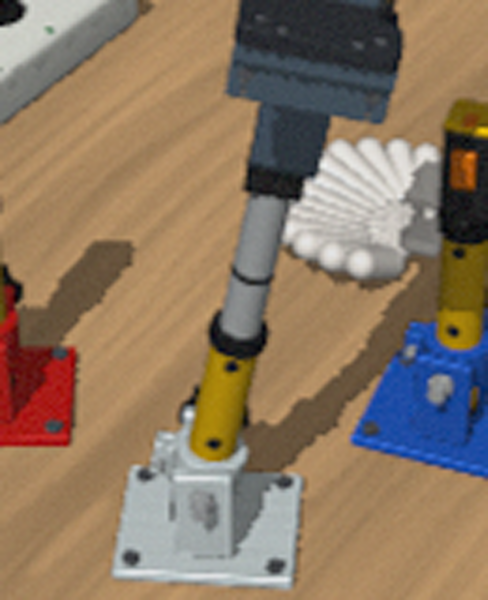

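The inner tube is drawn out and the black first-stop mark at about (252,278) is well clear of the mouth at (238,335). The pole still leans as before, so I'll continue to the second stop.

Run:
```python
from h import *
P,F,R=setup(); g=P+F[:,2]*.126; f0=np.load("f0.npy"); off=np.array([-.0015,.0024,0.])
def st(tag):
    f=F.T@ctrl.current_contact_force()-f0
    print(tag,"f",f,"pos",F.T@(np.array(ctrl.current_tool_pos())-g),"w",ctrl.current_grip_width()*91,ctrl.current_grasp_force(),"t",ctrl.current_t()); return f
print(ctrl.move_l(g+F@(off+[0,0,.114]),vel=.05,contact_N=25)); st(.114)
print(ctrl.move_l(g+F@(off+[0,0,.1205]),vel=.02,contact_N=12)); st("end"); ctrl.sleep(.5); st("rest")
s=ctrl.read_camera("side");cv2.imwrite("pics/s4.png",cv2.resize(s[150:310,270:400],None,fx=3.75,fy=3.75,interpolation=cv2.INTER_CUBIC))
```

```text
False
0.114 f [-0.5846 -0.442   0.6168] pos [-0.0014  0.0023  0.1143] w 28.106287543576 29.996035248041153 t 9.6333
True
end f [ 1.1542 -1.1301 -0.0452] pos [-0.0015  0.0024  0.1201] w 27.68291298153911 29.99909184873104 t 10.0
rest f [ 5.5457 -1.468   0.2259] pos [-0.0017  0.0025  0.1199] w 27.828506758621227 29.99762400984764 t 10.5
```

View pics/s4.png

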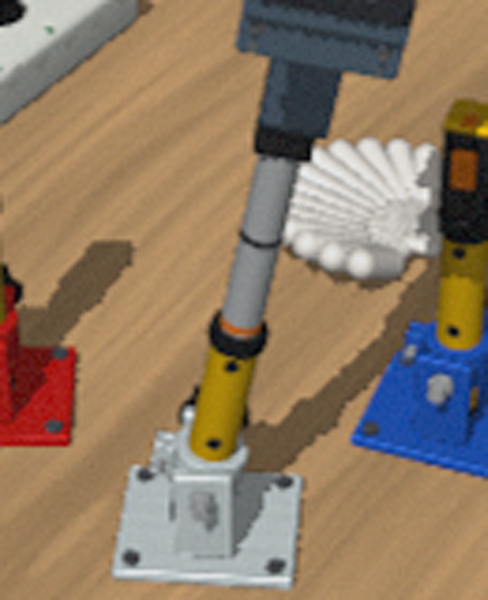

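The orange second-stop mark shows at the mouth at (240,325). The draw is 0.1199 m, the lean is unchanged and the grip is held.

```bash
python3 -c "
from bench import ctrl
print(ctrl.sign_off())"
```

```text
the job is handed in; nothing more can be done
None
```

I pressed the button in and drew the handle past the first stop to the second, about 0.120 m out with the orange mark showing, and handed in still gripping it there; the pole's lean looks unchanged and I touched nothing else.

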